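Clamp the tube rack on the bench shaker

TASK

The tube rack on the bench shaker has to be clamped before a run: with a fingertip or the back of a finger, swing the metal hold-down strap over the rack until it is fully home against the pillar, and only then push the cam lever fully down. Push only: grip neither the strap nor the lever, leave the rack sitting in its place, and leave the dishes, beaker, jar and pipette on the bench alone.

Things in the scene. Friction and masses are not known exactly. Their poses are not given: they have to be found in the camera images.
- shaker: Bench shaker, fixed: white housing 230 x 250 mm, metal platform 210 x 260 mm with its top 66 mm above the bench. Origin: centre of its underside. Axes at zero yaw: x away from the robot, y to the robot's left, z up. Strap pivot post (26 mm in diameter) at its (0, 100) mm; keeper pillar 24 x 30 mm, 176 mm high, centred at its (22.5, -100) mm, beyond the closed strap.
- strap (a joint): Strap's swing about its upright pivot, rad. 0 = fully home on a hard stop: strap along the shaker's -y, across the rack, its end under the cam. Grows as it opens: at 1.57 it points to the shaker's -x; stop at 1.8. Closing is anticlockwise seen from above. Starts at 1.0 to 1.6. Friction 0.12 N m (1.3 N at 90 mm from the pivot); stays where it is left.
- strap_pivot (a point): Point on the strap's pivot axis, half-way up the strap (138 mm above the bench). Under the strap, 60, 100 and 140 mm from this axis, hang three rubber pads of 16 mm diameter reaching down almost to the tube lids, which are 116 mm above the bench; elsewhere the gap between lids and strap is 16 mm.
- strap_mid (a point): Point on the strap's centre line, 90 mm from the pivot axis, half-way up. The strap is a flat aluminium bar 20 mm wide, 12 mm thick (132 to 144 mm above the bench), reaching 214 mm from the pivot. This frame turns with the strap: -y along it away from the pivot, z up; push on its -x side to close it.
- lever (a joint): Cam lever angle, rad. 0 = handle upright; grows as the handle tips outward and down, away from the strap (to the shaker's -y); hard stop at 1.5 = fully down, handle almost level. Starts at 0.2 to 0.6. Friction 0.22 N m (about 3 N pushed 70 mm from the axle); it stays where it is left.
- lever_pivot (a point): Point on the lever's level axle, 160 mm above the bench, at the shaker's (0, -100) mm, right over the end of the closed strap. The axle runs along the shaker's x, from the keeper pillar to its -x; the strap comes in under it from the -x side.
- lever_end (a point): Point on the centre line of the lever's handle, 70 mm from the axle, amid its grey plastic grip. The handle is 22 mm wide (along the axle), 12 mm thick, and reaches 92 mm from the axle. This frame turns with the lever: z along the handle away from the axle, x along the axle, +y is the face to push on (inner face when up, upper face when down).
- rack_mid (a point): Centre, half-way up, of the loose white tube rack on the shaker's platform: 96 (x) x 120 (y) x 50 mm with 20 capped microtubes, lids at 49 mm above the platform; 0.3 to 0.45 kg.
- dishes: Two stacked clear culture dishes, 90 mm in diameter, 33 mm high together, loose on the bench; origin under the centre. Leave alone.
- beaker: Glass beaker, 68 mm in diameter, 90 mm high, loose on the bench; origin under the centre. Leave alone.
- flask: Small screw-cap glass jar, 56 mm in diameter, 100 mm high, loose on the bench; origin under the centre. Leave alone.
- pipette: White and blue hand pipette lying on the bench, about 280 mm long along its x (tip at +x), 25 mm high; origin under the joint of handle and shaft. Leave alone.

How it is judged:
By the outcome, as a careful person would: the job done as asked, in the order asked, and still so for the second after the job is handed in, with the robot touching nothing.
It also fails if it takes over 43 s, if anything falls off the work surface, if the arm or the gripper's body presses on something with over 40 N, if the wrist force passes 120 N, or if a joint passes its speed limit or range.

ROBOT

A 6-joint arm with a two-finger parallel gripper is mounted at the origin on the work surface. World frame = base frame: x ahead of the robot, y to its left, z up, the work surface at z = 0. Lengths are in mm, angles in degrees, forces in N, time in s.
With the tool pointing down it reaches from about 300 to 850 mm from the base axis. Payload 4.2 kg.
Tool frame: the origin (TCP) lies at the very end of the fingers, on their centre line; the grasp point (between the pads) lies 19 mm behind it; z points along the fingers, y is the line along which they close (so a half turn about z gives the same grasp; the last joint's range is limited). The gripper opens to 91 mm and grips with 3 to 60 N. Pads are 32 mm wide; open, the fingers measure 118 mm over their backs; the gripper's body (76 mm by 178 mm) begins 60 mm behind the grasp point.
Start: joints at [63.426, 18.312, 89.639, -0, 72.044, -1.146], TCP at [246.895, 519.313, 213.976] pointing down, gripper open.
Joint ranges: [-177.97, 177.97], [-48.28, 115.42], [12.27, 149.76], [-77.06, 257.06], [2.81, 150.46], [-146.56, 146.56]. Speed limits (degrees/s): [147.25, 147.25, 180, 180, 180, 180].

INTERFACE

Orientations are given as [roll, pitch, yaw] about the fixed x, y, z axes, in that order (R = Rz(yaw) Ry(pitch) Rx(roll)).
In Python, from workcell import * gives the robot as it stands.
- The arm moves only by the tool move_arm, never from a script. Its argument "motion" is a list of rows, each a list of 3 entries, a list of its own where there are three numbers: the finger opening in mm, from 0 to 91.2, then the shift along the world's x, y, z in units of 25 mm (1.0 is 25 mm), then the turn, a rotation vector about the world's x, y, z in units of 4 degrees (1.0 is 4 degrees). In form: [[grip, [x, y, z], [ax, ay, az]], ...]. A call has 1 to 20 rows; each row shifts and turns the commanded pose from where the row before left it; what a row does not reach is not made up. A row lasts 1/12 s, in which the tool goes at most 41.7 mm and 7.16 degrees, less where a joint would pass 70% of its speed; a pose out of reach is approached as far as the arm can. A call with a number of a shift or a turn outside -1 to 1 is refused whole. A call with a gripper value outside its range is refused whole. The fingers move at their own pace and stop on an object; "grip_force" is the grip in N (left out, the last holds). Time passes only in rows, so rows that do not move let the fingers close. It gives the time, the measured TCP pose, the force, the opening and the grip force at its end, in the units of the state.
- state(): the state, without advancing time (a new reading comes with each control period).
- grab_frame(name): name is "side" or "top" or "wrist"; returns the picture (400x640x3 uint8, blue, green, red); there is no depth.
- camera_info(name): a dict with "fx", "fy", "cx", "cy" (pixels), "k1" (the pictures are not rectified: a ray, as slopes to the right and down, at radius r is drawn at 1 + k1 r^2 times it, then the intrinsics apply), "rvec" (rotation vector, rad) and "tvec" (3), from world to camera coordinates, as OpenCV has them. Camera axes: x right, y down, z forward; pixel columns grow to the right and rows downward; lengths in mm; the calibration is good to about 2 mm. A picture is of the moment at which its call begins: read the wrist's pose just before it. camera_info takes no time and is no camera call; for the wrist camera it gives the pose at the moment of the call.
- job_done(): hands the job in; it is judged then, once.
The state is a dict: "time_s": time; "qpos": joint angles; "qvel": joint speeds; "effort": joint torques, N m; "ee_pos": TCP position; "ee_rot": TCP orientation; "force": force on the tool from outside, world axes, zero at the start; "torque": the same for the moment, N m; "gripper_width": finger opening in mm; "gripper_force": force on a finger pad.
Only numpy, scipy, OpenCV 4.12 (cv2) and the standard library are available. Lean on these libraries where they do the work, as an engineer would, in place of code of your own. Each camera call takes 0.05 s, during which the arm holds its last target. There are 200 camera calls.

## Working session

There is one attempt and no reset: what is moved stays moved. The work goes in short steps, Python scripts to look and compute and a tool call to move; the robot and the scene stay as the last step left them, time stands still between calls to the robot, and variables do not carry over. Pictures are saved under pics/ and viewed, at most 10 in all, crops included, and the job is handed in when it is done.

Besides the shell and the picture viewer there is one more tool, called after "Call:" as name(argument=value, ...), one argument or row to a line, values as JSON. move_arm: Moves the arm, as the interface text tells. Shifts and turns lie within -1 to 1; 1 stands for 25 mm of shift or 4 degrees of turn. Its arguments: {"type":"object","properties":{"motion":{"type":"array","items":{"type":"array"}},"grip_force":{"type":"number"}},"required":["motion"]}

```bash
mkdir -p pics; python3 - <<'E'
from workcell import *
import cv2
for n in("side","top"):
    cv2.imwrite(f"pics/{n}0.png",grab_frame(n)); print(n,camera_info(n))
print(state())
E
```

```text
side {'fx': 364.87938108762035, 'fy': 364.87938108762035, 'cx': 316.2812002546209, 'cy': 201.5032753851106, 'k1': 0.0281574979359763, 'rvec': array([ 2.2209125 , -0.36701461,  0.2058207 ]), 'tvec': array([-506.49772685,  266.01446951, 1222.76838315])}
top {'fx': 485.36705989675744, 'fy': 485.36705989675744, 'cx': 320.1188439384074, 'cy': 204.75431385941658, 'k1': -0.1476187860948183, 'rvec': array([ 2.16361374, -2.10716999,  0.20852604]), 'tvec': array([   2.40598618,  562.48790475, 1508.38461278])}
{'time_s': 0.1, 'qpos': array([ 6.34272676e+01,  1.83492143e+01,  8.96996718e+01,  2.48661709e-04,
        7.20455248e+01, -1.14523311e+00]), 'qvel': array([ 0.0735339 , -0.12740494, -0.11981421,  0.01225286, -0.01942578,
       -0.05459345]), 'effort': array([ 1.30057069e-03, -4.13331163e+01, -2.32510382e+01,  7.28905317e-02,
        4.21843096e-02, -3.21056939e-05]), 'ee_pos': array([246.67218468, 518.89005364, 213.19024365]), 'ee_rot': array([-1.79905613e+02, -2.12334501e-03,  1.54572422e+02]), 'force': array([ 0.45858887, -0.52297814,  0.3519117 ]), 'torque': array([-0.02494911, -0.00914884,  0.0007478 ]), 'gripper_force': 0.0, 'gripper_width': 91.1565574196472}
```

View pics/top0.png

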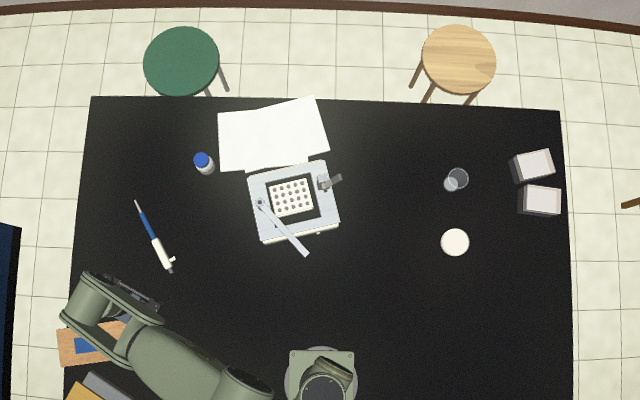

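View pics/side0.png

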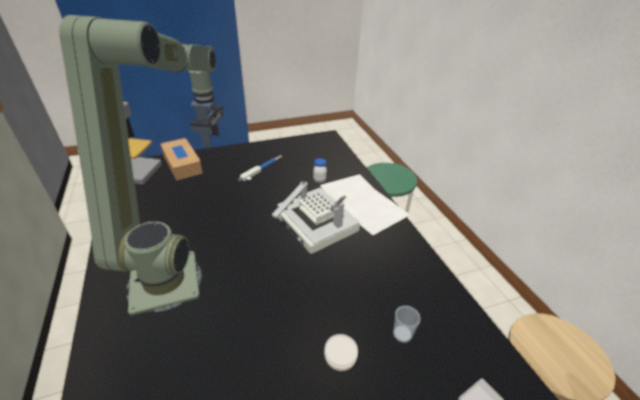

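Top view: strap pivot near (260,203), strap tip near (307,256), lever around (322–341,181), shaker corners (247,178)–(340,225). I'll zoom in on both pictures to get better pixel positions.

```bash
python3 - <<'E'
import cv2,numpy as np
a=cv2.imread("pics/top0.png")[150:265,235:350]; b=cv2.imread("pics/side0.png")[170:260,260:370]
a=cv2.resize(a,(575,575),interpolation=cv2.INTER_CUBIC)
cv2.imwrite("pics/topc.png",a)
cv2.imwrite("pics/sidec.png",cv2.resize(b,(660,540),interpolation=cv2.INTER_CUBIC))
E
```

```text
(no output)
```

View pics/topc.png

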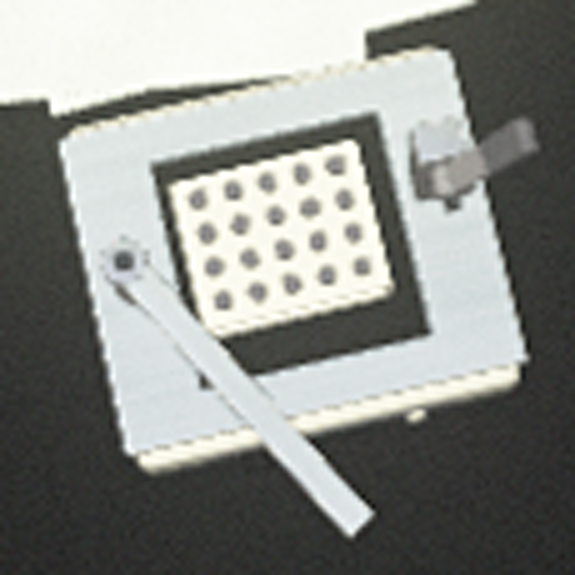

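View pics/sidec.png

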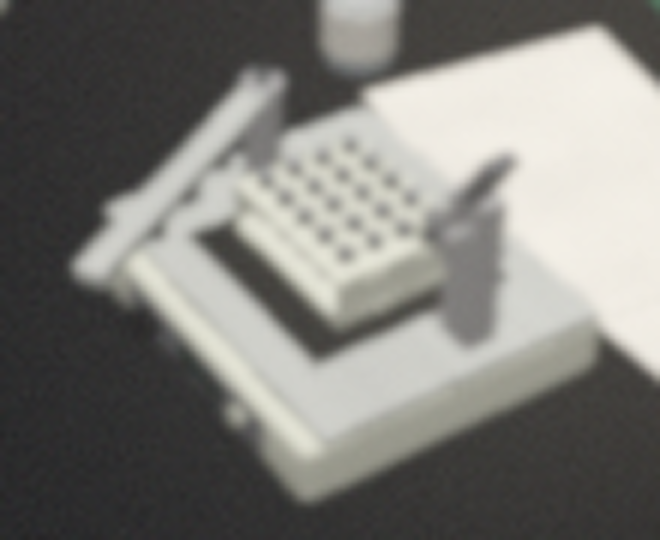

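Zoomed top view: platform corners are at crop (62,140), (445,48), (525,362) and (128,455). The pivot is at (124,260), the strap tip centre at (362,524), and the lever tip at (530,133). The rack is centred near (281,238).

```bash
cat > h.py <<'E'
import numpy as np,cv2
from scipy.optimize import least_squares
def proj(P,c):
    P=np.atleast_2d(P)
    K=np.array([[c['fx'],0,c['cx']],[0,c['fy'],c['cy']],[0,0,1.]])
    return cv2.projectPoints(P.astype(float),c['rvec'],c['tvec'],K,np.array([c['k1'],0,0,0.]))[0][:,0]
def back(uv,z,c):
    f=lambda q:(proj([q[0],q[1],z],c)[0]-uv)
    return least_squares(f,[500,0]).x
def crop(u,v): return np.array([234.6+(u+.5)/5-.1+.0,149.6+(v+.5)/5-.1])
E
python3 - <<'E'
from h import *
from workcell import camera_info
c=camera_info("top")
cs=[(62,140),(445,48),(525,362),(128,455)]
W=[back(crop(*p),66,c) for p in cs]
L=np.array([[130*0+105,130],[105,-130],[-105,-130],[-105,130]])
print(np.round(W,1), [round(np.linalg.norm(W[i]-W[(i+1)%4]),1) for i in range(4)])
def T(p,l): a=p[2]; return np.array(p[:2])+np.array([[np.cos(a),-np.sin(a)],[np.sin(a),np.cos(a)]])@np.array(l)
r=least_squares(lambda p:np.concatenate([T(p,l)-w for l,w in zip(L,W)]),[500,0,0])
p=r.x;print("shaker",p[:2],np.degrees(p[2]),r.fun.round(1))
print("piv model",T(p,[0,100]),"seen",back(crop(124,260),160,c),back(crop(124,260),144,c))
tip=back(crop(362,524),144,c);print("tip",tip)
d=tip-T(p,[0,100]);print(np.linalg.norm(d)); ang=np.degrees(np.arctan2(d[1],d[0]))
print("strap ang",np.degrees(p[2])-90-ang)
print("leverpiv",T(p,[0,-100]),"rack",back(crop(281,238),116,c))
for q in(.2,.3,.4,.5,.6):
    l=T(p,[0,-100-92*np.sin(q)]);print(q,proj([*l,160+92*np.cos(q)],c)[0],crop(530,135))
E
```

```text
[[641.4 254.6]
 [709.5   9.9]
 [505.7 -45.5]
 [439.8 202.7]] [np.float64(254.0), np.float64(211.2), np.float64(256.7), np.float64(208.2)]
shaker [574.10300925 105.44306108] 15.059319176012394 [ 0.3  3.7 -0.2 -2.8  0.8 -1.9 -0.9  1. ]
piv model [548.12111489 202.00879603] seen [546.88252958 200.25459962] [549.81843176 202.06376763]
tip [394.77069318  53.78487439]
213.27607175362235
strap ang 61.03320351437603
leverpiv [600.08490362   8.87732614] rack [571.44841499 109.08508406]
0.2 [331.04279092 177.62349262] [340.6 176.6]
0.3 [334.06475431 177.10161716] [340.6 176.6]
0.4 [336.9647441  176.67616164] [340.6 176.6]
0.5 [339.70965206 176.35131129] [340.6 176.6]
0.6 [342.26903797 176.12981797] [340.6 176.6]
```

Call:
move_arm(
  motion=[
    [0, [0.4, -0.71, 0], [0, 0, -1]],
    [0, [0.4, -0.71, 0], [0, 0, -1]],
    [0, [0.4, -0.71, 0], [0, 0, -1]],
    [0, [0.4, -0.71, 0], [0, 0, -1]],
    [0, [0.4, -0.71, 0], [0, 0, -1]],
    [0, [0.4, -0.71, 0], [0, 0, -1]],
    [0, [0.4, -0.71, 0], [0, 0, -1]],
    [0, [0.4, -0.71, 0], [0, 0, -1]],
    [0, [0.4, -0.71, 0], [0, 0, -1]],
    [0, [0.4, -0.71, 0], [0, 0, -1]],
    [0, [0.4, -0.71, 0], [0, 0, -1]],
    [0, [0.4, -0.71, 0], [0, 0, -1]],
    [0, [0.4, -0.71, 0], [0, 0, -1]],
    [0, [0.4, -0.71, 0], [0, 0, -1]],
    [0, [0.4, -0.71, 0], [0, 0, -1]],
    [0, [0.4, -0.71, 0], [0, 0, -1]],
    [0, [0.4, -0.71, 0], [0, 0, -1]],
    [0, [0.4, -0.71, 0], [0, 0, -1]],
    [0, [0.4, -0.71, 0], [0, 0, -1]],
    [0, [0.4, -0.71, 0], [0, 0, -1]],
  ],
)

```text
time_s: 1.77
ee_pos: [447.0, 163.3, 213.6]
ee_rot: [-180.0, 0.0, 74.4]
force: [0.4, -0.1, 0.2]
gripper_width: 0.6
gripper_force: 0.0
```

Call:
move_arm(
  motion=[
    [0, [0, 0, 0], [0, 0, -1]],
    [0, [0, 0, 0], [0, 0, -1]],
    [0, [0, 0, 0], [0, 0, -1]],
    [0, [0, 0, 0], [0, 0, -1]],
    [0, [0, 0, 0], [0, 0, -1]],
    [0, [0, 0, 0], [0, 0, -1]],
    [0, [0, 0, 0], [0, 0, -1]],
    [0, [0, 0, 0], [0, 0, 0]],
    [0, [0, 0, 0], [0, 0, 0]],
  ],
)

```text
time_s: 2.52
ee_pos: [446.7, 164.2, 213.7]
ee_rot: [-180.0, 0.0, 46.7]
force: [0.2, 0.3, -1.1]
gripper_width: 0.3
gripper_force: 0.0
```

```bash
python3 - <<'E'
from workcell import *
import cv2
s=state();print(s['ee_pos'],s['ee_rot'],s['qpos'],s['gripper_width'])
from h import *
c=camera_info("wrist");im=grab_frame("wrist")
cv2.imwrite("pics/w1.png",im)
for P in([548.1,202,144],[394.8,53.8,144],[476,132.5,144],[449,160,132]): print(proj(P,c))
E
```

```text
[446.666492   164.21935975 213.70651656] [-1.79986488e+02  3.69622883e-02  4.66764767e+01] [ 1.88053111e+01  9.39020359e+00  1.01886706e+02 -5.72342934e-03
  6.87620816e+01  6.21309138e+01] 0.26198306102775026
[[391.41771113  76.29012779]]
[[363.02424414 351.89495174]]
[[376.53066491 222.80796587]]
[[322.95148834 215.51341645]]
```

View pics/w1.png

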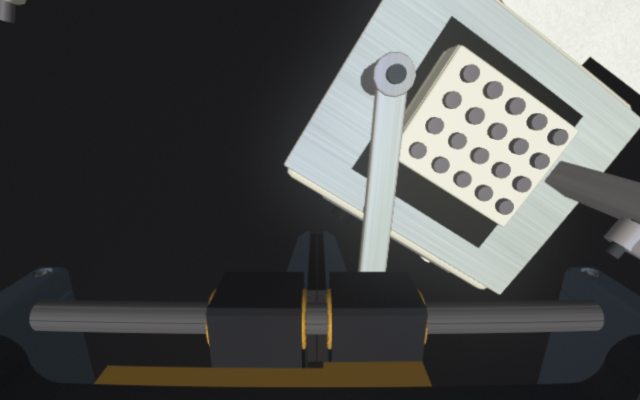

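The wrist view puts the pivot at (395,74), where my model predicted (391,76), so the model agrees to about 2 mm. Next I descend beside the strap and work out the arc rows.

Call:
move_arm(
  motion=[
    [0, [0, 0, -0.7], [0, 0, 0]],
    [0, [0, 0, -0.7], [0, 0, 0]],
    [0, [0, 0, -0.7], [0, 0, 0]],
    [0, [0, 0, -0.7], [0, 0, 0]],
    [0, [0, 0, -0.66], [0, 0, 0]],
    [0, [0, 0, 0], [0, 0, 0]],
    [0, [0, 0, 0], [0, 0, 0]],
  ],
)

```text
time_s: 3.15
ee_pos: [446.5, 164.2, 127.1]
ee_rot: [-180.0, 0.1, 46.6]
force: [0.6, -0.3, 0.1]
gripper_width: 0.2
gripper_force: 0.0
```

```bash
python3 - <<'E'
import numpy as np
from workcell import state
s=state();p=s['ee_pos'];print(p,s['ee_rot'])
piv=np.array([548.5,202]);cur=p[:2]
def P(f,off,r=100):
    f=np.radians(f);return piv+r*np.array([np.cos(f),np.sin(f)])-off*np.array([-np.sin(f),np.cos(f)])
t=P(-136,24);print("approach",(t-cur)/25)
for f in np.linspace(-136,-75,21)[1:]:
    q=P(f,24);print(((q-t)/25).round(2).tolist(),q.round(0));t=q
E
```

```text
[446.46891752 164.19662345 127.08603347] [-1.79955671e+02  9.38186623e-02  4.66222362e+01]
approach [ 0.53701206 -0.57593221]
[0.12, -0.19] [463. 145.]
[0.13, -0.18] [466. 141.]
[0.14, -0.17] [469. 136.]
[0.14, -0.16] [473. 132.]
[0.15, -0.16] [477. 128.]
[0.16, -0.15] [481. 125.]
[0.17, -0.14] [485. 121.]
[0.18, -0.13] [489. 118.]
[0.18, -0.12] [494. 115.]
[0.19, -0.11] [499. 112.]
[0.19, -0.1] [504. 110.]
[0.2, -0.09] [508. 107.]
[0.2, -0.08] [514. 105.]
[0.21, -0.07] [519. 104.]
[0.21, -0.06] [524. 102.]
[0.21, -0.05] [529. 101.]
[0.22, -0.03] [535. 100.]
[0.22, -0.02] [540.  99.]
[0.22, -0.01] [546.  99.]
[0.22, -0.0] [551.  99.]
```

Call:
move_arm(
  motion=[
    [0, [0.27, -0.29, 0], [0, 0, 0]],
    [0, [0.27, -0.29, 0], [0, 0, 0]],
    [0, [0.12, -0.19, 0], [0, 0, 0.73]],
    [0, [0.13, -0.18, 0], [0, 0, 0.73]],
    [0, [0.14, -0.17, 0], [0, 0, 0.73]],
    [0, [0.14, -0.16, 0], [0, 0, 0.73]],
    [0, [0.15, -0.16, 0], [0, 0, 0.73]],
    [0, [0.16, -0.15, 0], [0, 0, 0.73]],
    [0, [0.17, -0.14, 0], [0, 0, 0.73]],
    [0, [0.18, -0.13, 0], [0, 0, 0.73]],
    [0, [0.18, -0.12, 0], [0, 0, 0.73]],
    [0, [0.19, -0.11, 0], [0, 0, 0.73]],
    [0, [0.19, -0.1, 0], [0, 0, 0.73]],
    [0, [0.2, -0.09, 0], [0, 0, 0.73]],
    [0, [0.2, -0.08, 0], [0, 0, 0.73]],
    [0, [0.21, -0.07, 0], [0, 0, 0.73]],
  ],
)

```text
time_s: 4.48
ee_pos: [520.5, 102.9, 128.6]
ee_rot: [179.9, -0.0, 87.6]
force: [-0.6, 0.2, 0.8]
gripper_width: 0.0
gripper_force: 0.6
```

```bash
python3 - <<'E'
from workcell import *
import cv2,numpy as np
from h import *
s=state();print(s['ee_pos'],s['ee_rot'],s['force'])
im=grab_frame("top")[140:265,225:350];a=cv2.resize(im,(500,500),interpolation=cv2.INTER_CUBIC)
b=cv2.resize(grab_frame("side")[150:260,260:370],(300,300),interpolation=cv2.INTER_CUBIC)
cv2.imwrite("pics/m2.png",np.hstack([a,np.vstack([b,np.zeros((200,300,3),np.uint8)])]))
E
```

```text
[520.47251303 102.90738075 128.56725011] [ 1.79915372e+02 -4.47893329e-02  8.75582369e+01] [-0.63850379  0.21609827  0.84539564]
```

View pics/m2.png

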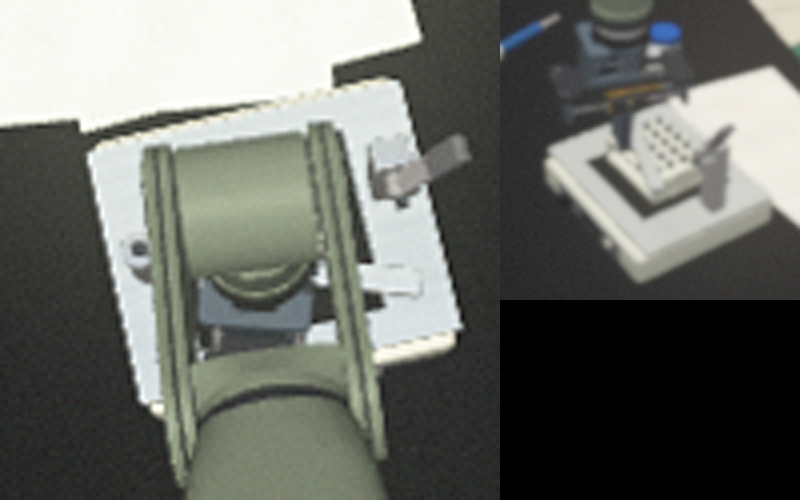

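The strap is following the finger: its tip is at about (405,280) in the top crop, and the rack hasn't moved. I'll keep closing.

Call:
move_arm(
  motion=[
    [0, [0.21, -0.06, 0], [0, 0, 0.73]],
    [0, [0.21, -0.05, 0], [0, 0, 0.73]],
    [0, [0.22, -0.03, 0], [0, 0, 0.73]],
    [0, [0.22, -0.02, 0], [0, 0, 0.73]],
    [0, [0.15, -0.01, 0], [0, 0, 0.73]],
    [0, [0.1, 0, 0], [0, 0, 0.6]],
  ],
)

```text
time_s: 5.08
ee_pos: [547.7, 98.4, 128.1]
ee_rot: [180.0, 0.1, 104.5]
force: [-1.8, -1.9, 0.6]
gripper_width: 0.3
gripper_force: 0.6
```

Call:
move_arm(
  motion=[
    [0, [0.08, 0.02, 0], [0, 0, 0]],
    [0, [0.08, 0.02, 0], [0, 0, 0]],
    [0, [0, 0, 0], [0, 0, 0]],
  ],
)

```text
time_s: 5.33
ee_pos: [551.6, 100.1, 127.8]
ee_rot: [180.0, 0.0, 104.4]
force: [0.1, -0.8, 0.2]
gripper_width: 0.6
gripper_force: 0.2
```

Call:
move_arm(
  motion=[
    [0, [0.06, 0.016, 0], [0, 0, 0]],
    [0, [0.06, 0.016, 0], [0, 0, 0]],
    [0, [0.06, 0.016, 0], [0, 0, 0]],
  ],
)

```text
time_s: 5.58
ee_pos: [555.6, 101.4, 127.5]
ee_rot: [-180.0, 0.0, 104.4]
force: [-0.7, -1.9, -0.0]
gripper_width: 0.5
gripper_force: 0.8
```

Call:
move_arm(
  motion=[
    [0, [0.06, 0.016, 0], [0, 0, 0]],
    [0, [0.06, 0.016, 0], [0, 0, 0]],
  ],
)

```text
time_s: 5.75
ee_pos: [556.1, 101.5, 127.4]
ee_rot: [-179.6, 0.0, 104.5]
force: [-10.0, -5.4, 7.4]
gripper_width: 0.3
gripper_force: 5.6
```

Call:
move_arm(
  motion=[
    [0, [0.06, 0.016, 0], [0, 0, 0]],
    [0, [0.06, 0.016, 0], [0, 0, 0]],
    [0, [0, 0, 0], [0, 0, 0]],
  ],
)

```text
time_s: 6.0
ee_pos: [556.1, 101.5, 127.4]
ee_rot: [-179.3, 0.0, 104.5]
force: [-14.5, -5.8, 10.8]
gripper_width: 0.6
gripper_force: 7.9
```

```bash
python3 - <<'E'
from workcell import *
import cv2,numpy as np
from h import *
s=state();print(s['ee_pos'],s['ee_rot'],s['force'])
im=grab_frame("top")[140:265,225:350];a=cv2.resize(im,(400,400),interpolation=cv2.INTER_CUBIC)
b=cv2.resize(grab_frame("wrist"),(640,400))[:,240:]
cv2.imwrite("pics/m3.png",np.hstack([a,b]))
E
```

```text
[556.11320519 101.52361055 127.44289589] [-1.79252120e+02  2.04245126e-02  1.04489009e+02] [-14.4955304   -5.78774965  10.83222232]
```

View pics/m3.png

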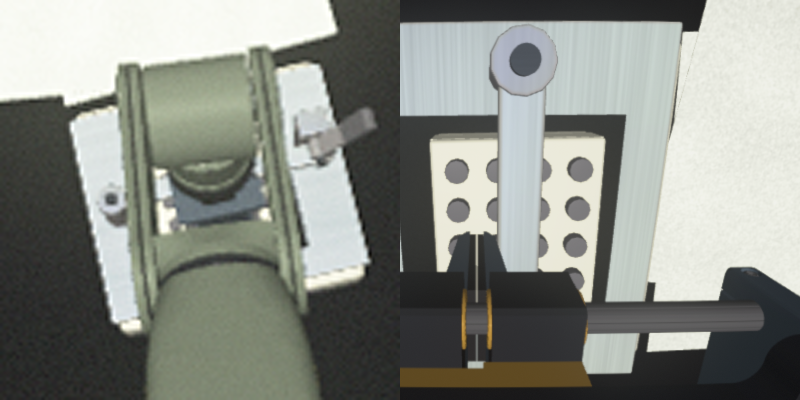

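The strap is home: in the wrist view it runs parallel to the rack edge and its centre line falls over the rack. The force rose to about 15 N with no further motion. I'll back off, rise, and go to the inner side of the lever.

Call:
move_arm(
  motion=[
    [0, [-0.4, -0.1, 0], [0, 0, 0]],
    [0, [-0.6, -0.16, 0], [0, 0, 0]],
    [0, [-0.4, -0.1, 0], [0, 0, 0]],
    [0, [0, 0, 0.8], [0, 0, 0]],
    [0, [0, 0, 0.8], [0, 0, 0]],
    [0, [0, 0, 0.8], [0, 0, 0]],
    [0, [0, 0, 0.8], [0, 0, 0]],
    [0, [0, 0, 0.6], [0, 0, 0]],
    [0, [0.45, -0.4, 0], [0, 0, 0]],
    [0, [0.45, -0.4, 0], [0, 0, 0]],
    [0, [0.45, -0.4, 0], [0, 0, 0]],
    [0, [0.45, -0.4, 0], [0, 0, 0]],
    [0, [0.45, -0.4, 0], [0, 0, 0]],
    [0, [0.45, -0.4, 0], [0, 0, 0]],
    [0, [0, 0, 0], [0, 0, 0]],
    [0, [0, 0, 0], [0, 0, 0]],
  ],
)

```text
time_s: 7.43
ee_pos: [594.6, 33.2, 221.2]
ee_rot: [-179.9, -0.0, 104.4]
force: [0.1, 0.6, 0.6]
gripper_width: 0.3
gripper_force: 0.0
```

```bash
python3 - <<'E'
from workcell import *
import cv2,numpy as np
from h import *
s=state();print(s['ee_pos'],s['ee_rot'],s['force'])
c=camera_info("wrist");im=grab_frame("wrist");cv2.imwrite("pics/w4.png",im)
o=np.array([.259,-.966])
for q in(.3,.4,.5,.6):
  print(q,[proj([*(np.array([600.4,9])+r*np.sin(q)*o),160+r*np.cos(q)],c)[0].round(0) for r in(0,92)])
print(proj([548.5,202,150],c), proj([*(np.array([548.5,202])+214*o),144],c))
E
```

```text
[594.55769596  33.18225875 221.22557378] [-1.79888424e+02 -4.58243957e-02  1.04351940e+02] [0.13425032 0.61707808 0.62002922]
0.3 [array([316., 256.]), array([316., 379.])]
0.4 [array([316., 256.]), array([316., 387.])]
0.5 [array([316., 256.]), array([316., 394.])]
0.6 [array([316., 256.]), array([317., 398.])]
[[311.77585729 -60.65236095]] [[316.01037743 263.73387986]]
```

View pics/w4.png

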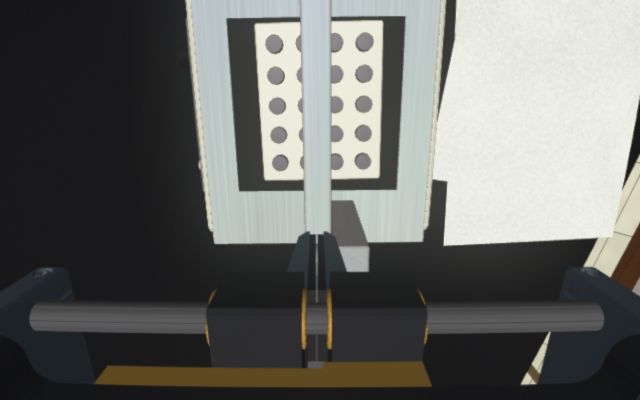

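The strap (columns 302–331) sits flush against the pillar's edge at column 331, parallel to the rack, so it is home. The fingers (column 316) line up with the lever's plane. Now the lever arc.

```bash
python3 - <<'E'
import numpy as np
cur=np.array([594.6,33.2,221.2]);o=np.array([.259,-.966])
def P(q,r=72,h=13):
    return np.array([*(np.array([600.4,9])+(r*np.sin(q)-6*np.cos(q)-h)*o),160+r*np.cos(q)+6*np.sin(q)])
t=cur
for q in [.4,*np.linspace(.4,1.5,19)[1:]]:
    p=P(q);print(round(q,2),((p-t)/25).round(2).tolist(),p.round(0));t=p
E
```

```text
0.4 [0.33, -1.34, 0.3] [603.  -0. 229.]
0.46 [0.04, -0.16, -0.06] [604.  -4. 227.]
0.52 [0.04, -0.16, -0.07] [605.  -8. 225.]
0.58 [0.04, -0.15, -0.08] [606. -12. 223.]
0.64 [0.04, -0.15, -0.09] [607. -16. 221.]
0.71 [0.04, -0.14, -0.1] [608. -19. 219.]
0.77 [0.04, -0.14, -0.11] [609. -23. 216.]
0.83 [0.03, -0.13, -0.12] [610. -26. 213.]
0.89 [0.03, -0.12, -0.12] [611. -29. 210.]
0.95 [0.03, -0.11, -0.13] [611. -32. 207.]
1.01 [0.03, -0.11, -0.14] [612. -34. 203.]
1.07 [0.03, -0.1, -0.14] [613. -37. 200.]
1.13 [0.02, -0.09, -0.15] [613. -39. 196.]
1.19 [0.02, -0.08, -0.16] [614. -41. 192.]
1.26 [0.02, -0.07, -0.16] [614. -43. 188.]
1.32 [0.02, -0.06, -0.16] [615. -44. 184.]
1.38 [0.01, -0.05, -0.17] [615. -46. 180.]
1.44 [0.01, -0.04, -0.17] [615. -47. 175.]
1.5 [0.01, -0.03, -0.17] [616. -47. 171.]
```

Call:
move_arm(
  motion=[
    [0, [0.11, -0.44, 0.1], [0, 0, 0]],
    [0, [0.11, -0.45, 0.1], [0, 0, 0]],
    [0, [0.11, -0.45, 0.1], [0, 0, 0]],
    [0, [0.04, -0.16, -0.06], [0, 0, 0]],
    [0, [0.04, -0.16, -0.07], [0, 0, 0]],
    [0, [0.04, -0.15, -0.08], [0, 0, 0]],
    [0, [0.04, -0.15, -0.09], [0, 0, 0]],
    [0, [0.04, -0.14, -0.1], [0, 0, 0]],
    [0, [0.04, -0.14, -0.11], [0, 0, 0]],
    [0, [0.03, -0.13, -0.12], [0, 0, 0]],
    [0, [0.03, -0.12, -0.12], [0, 0, 0]],
  ],
)

```text
time_s: 8.4
ee_pos: [610.2, -28.5, 211.0]
ee_rot: [180.0, 0.0, 104.5]
force: [0.6, 0.4, 4.5]
gripper_width: 0.6
gripper_force: 1.5
```

Call:
move_arm(
  motion=[
    [0, [0.03, -0.11, -0.13], [0, 0, 0]],
    [0, [0.03, -0.11, -0.14], [0, 0, 0]],
    [0, [0.03, -0.1, -0.14], [0, 0, 0]],
    [0, [0.02, -0.09, -0.15], [0, 0, 0]],
    [0, [0.02, -0.08, -0.16], [0, 0, 0]],
    [0, [0.02, -0.07, -0.16], [0, 0, 0]],
    [0, [0.02, -0.06, -0.16], [0, 0, 0]],
    [0, [0.01, -0.05, -0.17], [0, 0, 0]],
  ],
)

```text
time_s: 9.07
ee_pos: [614.6, -45.3, 180.6]
ee_rot: [180.0, 0.0, 104.5]
force: [1.5, -1.4, 4.7]
gripper_width: 0.5
gripper_force: 1.5
```

Call:
move_arm(
  motion=[
    [0, [0.01, -0.04, -0.1], [0, 0, 0]],
    [0, [0.01, -0.03, -0.1], [0, 0, 0]],
    [0, [0, 0, -0.06], [0, 0, 0]],
  ],
)

```text
time_s: 9.32
ee_pos: [614.9, -46.7, 174.0]
ee_rot: [-180.0, -0.0, 104.5]
force: [1.9, -0.9, 3.2]
gripper_width: 0.3
gripper_force: 1.4
```

Contact is steady at 3–5 N. I'll press down in small steps to the stop.

Call:
move_arm(
  motion=[
    [0, [0, 0, -0.1], [0, 0, 0]],
    [0, [0, 0, -0.1], [0, 0, 0]],
  ],
)

```text
time_s: 9.48
ee_pos: [615.1, -47.0, 170.7]
ee_rot: [179.9, 0.1, 104.5]
force: [-3.7, -1.5, 20.5]
gripper_width: 0.4
gripper_force: 10.3
```

Call:
move_arm(
  motion=[
    [0, [0, 0, -0.08], [0, 0, 0]],
    [0, [0, 0, -0.08], [0, 0, 0]],
  ],
)

```text
time_s: 9.65
ee_pos: [615.3, -47.0, 170.3]
ee_rot: [179.8, 0.1, 104.5]
force: [-8.7, -0.8, 32.0]
gripper_width: 0.6
gripper_force: 16.3
```

The lever hit its hard stop at z≈170.5 mm; I had predicted 171. I'll retreat and check.

Call:
move_arm(
  motion=[
    [0, [0, 0, 0.5], [0, 0, 0]],
    [0, [0, 0, 0.9], [0, 0, 0]],
    [0, [0, 0, 0.9], [0, 0, 0]],
    [0, [0, 0, 0.9], [0, 0, 0]],
    [0, [0, 0, 0.9], [0, 0, 0]],
    [0, [-0.9, -0.6, 0], [0, 0, 0]],
    [0, [-0.9, -0.9, 0], [0, 0, 0]],
    [0, [-0.9, -0.9, 0], [0, 0, 0]],
    [0, [-0.9, -0.9, 0], [0, 0, 0]],
    [0, [-0.9, -0.9, 0], [0, 0, 0]],
    [0, [-0.9, -0.9, 0], [0, 0, 0]],
    [0, [-0.9, -0.9, 0], [0, 0, 0]],
    [0, [0, 0, 0], [0, 0, 0]],
    [0, [0, 0, 0], [0, 0, 0]],
  ],
)

```text
time_s: 10.82
ee_pos: [455.9, -196.7, 267.4]
ee_rot: [-179.9, -0.1, 104.3]
force: [0.7, -0.2, 0.2]
gripper_width: 0.9
gripper_force: 0.0
```

```bash
python3 - <<'E'
from workcell import *
import cv2,numpy as np
from h import *
s=state();print(s['ee_pos'],s['force'])
a=cv2.resize(grab_frame("top")[145:260,235:355],(480,460),interpolation=cv2.INTER_CUBIC)
b=cv2.resize(grab_frame("side")[170:260,280:370],(320,320),interpolation=cv2.INTER_CUBIC)
cv2.imwrite("pics/f.png",np.hstack([a,np.vstack([b,np.zeros((140,320,3),np.uint8)])]))
c=camera_info("top");o=np.array([.259,-.966])
for P in ([*(np.array([600.4,9])+92*np.sin(1.5)*o),172],[*(np.array([548.5,202])+214*o),144]): print((proj(P,c)[0]-[235,145])*4)
E
```

```text
[ 455.92112822 -196.73271938  267.43211674] [ 0.68054661 -0.19931576  0.23942357]
[475.04908886 132.33772407]
[373.10591501 163.92217088]
```

View pics/f.png

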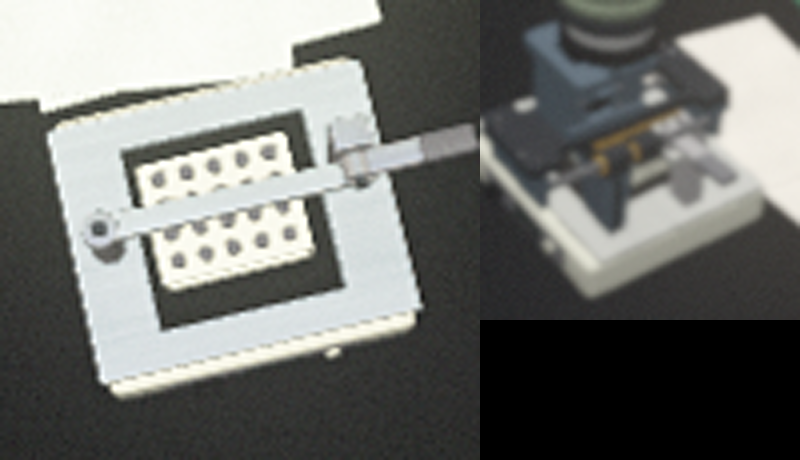

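The final top view shows the strap straight from the pivot (100,229) to the pillar at (350,168). The lever lies flat out to about (475,137), as predicted. The rack is in place and nothing is touching the arm, so I'm handing in.

```bash
python3 -c "
from workcell import *
print(job_done())"
```

```text
the job is handed in; nothing more can be done
None
```

I swung the strap fully home against the pillar, then pushed the cam lever down to its stop; the rack stayed in its place, nothing else on the bench was approached, and I handed the job in at about 11 s.

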